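# Clear the used rinse cups of a tattoo station

## Robot

A 7-joint arm with a two-finger parallel gripper is mounted at the origin on the work surface. World frame = base frame: x ahead of the robot, y to its left, z up, the work surface at z = 0. Lengths are in m, angles in rad, forces in N, time in s.
With the tool pointing down it reaches from about 0.35 to 0.9 m from the base axis. Payload 7.2 kg.
Tool frame: the origin (TCP) lies at the very end of the fingers, on their centre line; the grasp point (between the pads) lies 19 mm behind it; z points along the fingers, y is the line along which they close (so a half turn about z gives the same grasp; the last joint's range is limited). The gripper opens to 88 mm and grips with 3 to 60 N. Pads are 20 mm wide; open, the fingers measure 115 mm over their backs; the gripper's body (75 mm by 178 mm) begins 61 mm behind the grasp point.
Start: joints at [-1.344, 0.411, -0.013, 1.596, 0.006, 1.134, -0.082], TCP at [0.182, 0.598, 0.223] pointing down, gripper open.
Joint ranges: [-2.95, 2.95], [-0.29, 1.99], [-1.47, 1.44], [0.14, 2.54], [-1.03, 4.17], [0.13, 1.85], [-2.86, 2.86]. Speed limits (rad/s): [2.39, 2.39, 3.01, 3.01, 3.14, 3.14, 3.14].

## Interface

Orientations are given as a rotation vector (axis times angle).
In Python, from rig import status, viewer, bot gives the robot as it stands. The module is installed in compiled form; this text tells all that it offers.
- The arm moves only by the tool arm_command, never from a script. Its argument "series" is one flat list of numbers, 6 for each row, row after row: the shift along the tool's x, y, z as a fraction of full scale, then the turn, a rotation vector about the tool's x, y, z as a fraction of full scale. A call has 1 to 12 rows; each row shifts and turns the commanded pose from where the row before left it, along the tool's axes as they then stand; what a row does not reach is not made up. Full scale, the value 1, is 0.1 m for a shift and 4 degrees for a turn. A row lasts 1/8 s, in which the tool goes at most 62.5 mm and 10.7 degrees, less where a joint would pass 70% of its speed; a pose out of reach is approached as far as the arm can. A call with a number of a shift or a turn outside -1 to 1 is refused whole. A call with a gripper value outside its range is refused whole. "jaw" is the opening, from 0 (shut) to 1 (fully open), set as the call begins (left out, the last holds). The fingers move at their own pace and stop on an object; "newtons" is the grip in N (left out, the last holds). Time passes only in rows, so rows that do not move let the fingers close. It gives the time, the measured TCP pose, the force, the opening and the grip force at its end, in the units of the state.
- status.observe(): the state, without advancing time (a new reading comes with each control period).
- viewer.camera(name): name is "side" or "top" or "wrist"; returns a dict with "color" (480x640x3 uint8, red, green, blue), "K" (3x3 intrinsics, pixels), "origin" and "attitude" of the camera in the world. Camera axes: x right, y down, z forward; pixel columns grow to the right and rows downward; lengths in m; the calibration is good to about 2 mm. The wrist camera is an equidistant fisheye: a pixel r from the principal point sees the ray r / f radians off the axis. A picture is of the moment at which its call begins. There is no depth.
- bot.hand_in(): hands the job in; it is judged then, once.
The state is a dict: "time_s": time; "joints": joint angles; "joint_vel": joint speeds; "joint_efforts": joint torques, N m; "eef_pos": TCP position; "ee_rot": TCP orientation; "force": force on the tool from outside, world axes, zero at the start; "wrist_torque": the same for the moment, N m; "opening": opening from 0.0 (shut) to 1.0 (fully open); "grip_force": force on a finger pad.
Only numpy, scipy, OpenCV 4.12 (cv2) and the standard library are available. Lean on these libraries where they do the work, as an engineer would, in place of code of your own. Each camera call takes 0.05 s, during which the arm holds its last target. There are 200 camera calls.

## Task

Clear away the used rinse cups: set the green cup in the steel bowl that stands in the blue tray and the slim orange cup in the green cup, putting them down gently rather than dropping them. Then slide the loaded tray flat along the table, without lifting it, through the gap between the black power supply and the white cartridge organiser until it lies wholly and squarely on the pale green pad for used things. Touch neither the power supply nor the organiser with anything, leave the ink bottles and the jar where they are, and let go of everything at the end.

Things in the scene. Friction and masses are not known exactly. Their poses are not given: they have to be found in the camera images.
- tray: Blue plastic instrument tray, loose, rectangular: 130 mm along its x, 200 mm along its y, 22 mm high; open on top, walls and floor 5 mm thick, about 0.35 kg. It slides on the table with ordinary friction. Origin at the centre of its underside, z up. It starts at one end of the gap, either near the robot on its right or far from it on its left; the pad is at the other end. Its long side starts roughly along world y (within about 0.25 rad).
- bowl: Round steel bowl, loose, standing in the tray from the start (somewhere along the tray's length): 106 mm across at the rim, 80 mm at the foot, 38 mm high, wall 3 mm, floor 4 mm thick, 0.14 kg. Origin at the centre of its underside, z up.
- cup_mid: Green plastic rinse cup, loose, upright, standing in the gap: slightly tapered, 68 mm across at the rim, 58 mm at the foot, 55 mm high, wall 3 mm, floor 4 mm thick, about 45 g. Origin at the centre of its underside, z up. In the bowl its foot stands on the bowl's floor and its rim rises 21 mm above the bowl's.
- cup_slim: Slim orange plastic cup, loose, upright, standing in the gap: slightly tapered, 45 mm across at the rim, 37 mm at the foot, 70 mm high, wall 3 mm, floor 4 mm thick, about 35 g. Origin at the centre of its underside, z up. In the green cup its rim rises 19 mm above the green cup's.
- pad: Absorbent pad for used things: pale green with a 10 mm white border, lying flat and fixed on the table, 190 mm along its x and 270 mm along its y, about 1 mm thick and no obstacle: the tray slides onto it freely. Origin at its centre on the table, z up. Its x axis points away from the robot within 0.15 rad. The tray belongs on it with its 200 mm side along the pad's 270 mm side.
- power_supply: Black tattoo power supply, fixed: 130 mm along its x, 120 mm along its y, 55 mm high, a low knob on top reaching 65 mm. Origin at the centre of its underside, z up, +x pointing away from the robot (within 0.06 rad). The gap lies on its +x side, about 200 mm wide (190 to 210), up to the organiser.
- organiser: White plastic cartridge organiser box, fixed, filled with cartridges: 90 mm along its x, 160 mm along its y, 50 mm high. Origin at the centre of its underside, z up; it stands beyond the power supply as seen from the robot and its -x face bounds the gap.
- ink_a: Ink bottle with a red label, loose bystander, 38 mm across, 105 mm high. Origin at the centre of its underside.
- ink_b: Ink bottle with a blue label, loose bystander, 38 mm across, 105 mm high. Origin at the centre of its underside.
- jar: Amber ointment jar with a white cap, loose bystander, 66 mm across, 55 mm high. Origin at the centre of its underside.

How it is judged:
By the outcome, as a careful person would: the job done as asked, in the order asked, and still so for the second after the job is handed in, with the robot touching nothing.
It also fails if it takes over 72 s, if anything falls off the work surface, if the arm or the gripper's body presses on something with over 40 N, if the wrist force passes 120 N, or if a joint passes its speed limit or range.

## Working session

There is one attempt and no reset: what is moved stays moved. The work goes in short steps, Python scripts to look and compute and a tool call to move; the robot and the scene stay as the last step left them, time stands still between calls to the robot, and variables do not carry over. Pictures are saved under pics/ and viewed, at most 10 in all, crops included, and the job is handed in when it is done.

Besides the shell and the picture viewer there is one more tool, called after "Emit:" by a JSON object that holds its "fn" and its "kwargs", one argument or row to a line. arm_command: Moves the arm, as the interface text tells. Its arguments: {"type":"object","properties":{"series":{"type":"array"},"jaw":{"type":"number"},"newtons":{"type":"number"}},"required":["series"]}

```bash
mkdir -p pics; cat > h.py <<'E'
import numpy as np, cv2
from scipy.spatial.transform import Rotation as R
from rig import status, viewer, bot
def att(c):
    a=np.array(c["attitude"],float)
    return a if a.shape==(3,3) else (R.from_rotvec(a).as_matrix() if a.size==3 else R.from_quat(a).as_matrix())
def snap(n,f):
    c=viewer.camera(n); cv2.imwrite(f"pics/{f}.png",c["color"][:,:,::-1]); np.savez(f"{f}.npz",color=c["color"],K=c["K"],o=c["origin"],A=att(c)); return c
def w(f,uv,z):
    d=np.load(f+".npz"); K=d["K"]; uv=np.atleast_2d(uv).astype(float)
    r=np.c_[(uv[:,0]-K[0,2])/K[0,0],(uv[:,1]-K[1,2])/K[1,1],np.ones(len(uv))]@d["A"].T
    return d["o"]+r*((z-d["o"][2])/r[:,2])[:,None]
E
python3 - <<'E'
from h import *
for n in("top","side"):
    c=snap(n,n+"0"); print(n,c["K"],c["origin"],c["attitude"])
print(status.observe())
E
```

```text
top [[499.9516281    0.         314.9409808 ]
 [  0.         499.9516281  240.27701738]
 [  0.           0.           1.        ]] [0.47630184 0.01842284 0.93381692] [-2.17101828  2.16003694 -0.09857302]
side [[578.5911818    0.         319.63193782]
 [  0.         578.5911818  232.57852202]
 [  0.           0.           1.        ]] [ 0.20653341 -0.81578271  0.77109607] [-2.21192361  0.4807023  -0.22840395]
{'time_s': 0.1, 'joints': array([-1.34418541,  0.41183508, -0.01276711,  1.59688977,  0.00558667,
        1.13429255, -0.08217859]), 'joint_vel': array([ 0.00096544,  0.00100973, -0.00027566, -0.00230392,  0.00129038,
        0.00224553, -0.00013958]), 'joint_efforts': array([ 2.36825304e-03, -5.89100218e+01,  6.43575825e-01, -2.91707826e+01,
       -5.37602627e-02,  1.45408732e-02,  7.28462624e-05]), 'eef_pos': array([0.18147587, 0.59763379, 0.22191231]), 'ee_rot': array([-4.61251828e-01, -3.10740390e+00,  2.17148203e-03]), 'force': array([ 0.53937472,  0.14123096, -0.16704725]), 'wrist_torque': array([-0.01733447, -0.0017311 ,  0.07998267]), 'grip_force': 0.0, 'opening': 0.9996075546507642}
```

View pics/top0.png

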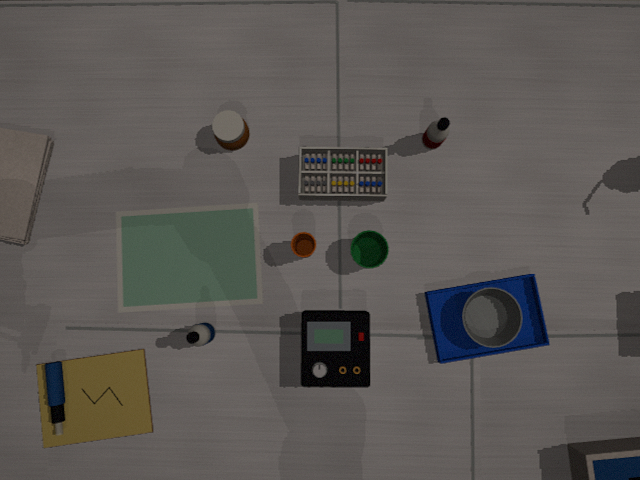

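View pics/side0.png

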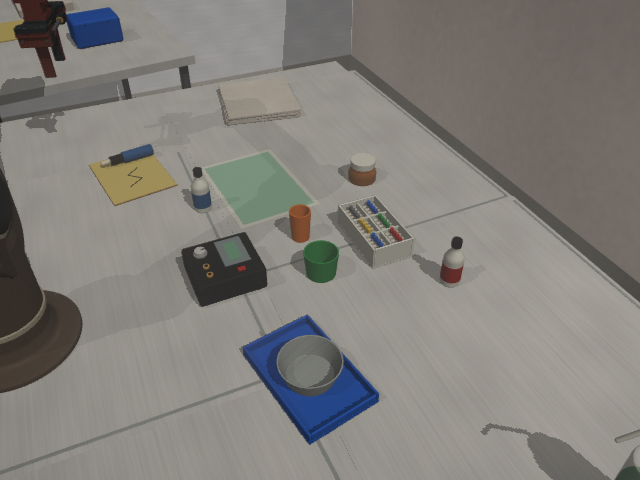

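The top view (right = −y, up = +x) shows the tray at lower right, centred near (487,318), with the bowl at (492,317). The green cup is at (369,250), the orange cup at (303,245) and the pad at (190,258). The supply spans columns 302–370 and rows 311–386, the organiser columns 299–386 and rows 148–198, and ink_b stands near (205,332). The side view agrees.

```bash
cat >> h.py <<'E'
def blob(img,lo,hi,roi):
    hsv=cv2.cvtColor(img,cv2.COLOR_RGB2HSV); m=cv2.inRange(hsv,lo,hi); k=np.zeros_like(m); u0,v0,u1,v1=roi; k[v0:v1,u0:u1]=m[v0:v1,u0:u1]
    k=cv2.morphologyEx(k,cv2.MORPH_CLOSE,np.ones((3,3)))
    cs,_=cv2.findContours(k,cv2.RETR_EXTERNAL,cv2.CHAIN_APPROX_NONE); return max(cs,key=cv2.contourArea)[:,0,:]
def rect(f,c,z):
    p=w(f,c,z)[:,:2].astype(np.float32); (x,y),s,a=cv2.minAreaRect(p*1000)
    return np.round([x,y,*s],1),round(a,1)
def rim(f,c,z):
    p=(w(f,c,z)[:,:2]*1000).astype(np.float32); (x,y),r=cv2.minEnclosingCircle(p); e=cv2.fitEllipse(p); return np.round([x,y,r],1),np.round(e[0],1)
def state():
    s=status.observe(); M=R.from_rotvec(s["ee_rot"]).as_matrix()
    return s,np.array(s["eef_pos"]),M
def plan(x,y,z,yaw):
    """yaw: world angle (deg) of tool y axis from world +y"""
    s,p,M=state(); d=np.array([x,y,z])-p
    a=np.radians(yaw); T=np.array([[-np.cos(a),-np.sin(a),0],[-np.sin(a),np.cos(a),0],[0,0,-1]]).T
    T=np.c_[[-np.cos(a),-np.sin(a),0],[-np.sin(a),np.cos(a),0],[0,0,-1]]
    rv=np.degrees(R.from_matrix(M.T@T).as_rotvec())
    print("t",round(s["time_s"],2),"pos",p.round(4),"op",round(s["opening"],3),"F",np.round(s["force"],1),"g",round(s["grip_force"],1))
    print("shift now-frame",(M.T@d/.1).round(3)," shift target-frame",(T.T@d/.1).round(3)," turn/4deg",(rv/4).round(2))
E
python3 - <<'E'
from h import *
f="top0"; I=np.load("top0.npz")["color"]
g=lambda u,v: cv2.cvtColor(I[v:v+1,u:u+1],cv2.COLOR_RGB2HSV)[0,0]
print([g(*q) for q in((440,335),(369,236),(303,236),(190,258),(120,230),(310,380),(300,170),(484,292),(50,250))])
print("tray",rect(f,blob(I,(105,120,40),(125,255,255),(400,250,570,380)),.022))
print("green",rim(f,blob(I,(55,120,20),(85,255,255),(340,220,400,280)),.055))
print("orange",rim(f,blob(I,(3,120,40),(18,255,255),(280,220,330,270)),.070))
print("pad",rect(f,blob(I,(60,40,60),(90,255,255),(100,190,270,320)),.001))
print("supply",rect(f,blob(I,(0,0,0),(180,255,45),(290,300,380,395)),.055))
print("organiser corners",w(f,[(299,147),(386,147),(387,199),(299,196)],.05)[:,:2].round(3).tolist())
print("bowl rim pts",w(f,[(462,317),(523,317),(492,287),(492,348)],.043)[:,:2].round(3).tolist())
print("inkb cap",w(f,(193,338),.105).round(3), "base", w(f,(208,331),.03).round(3))
plan(.4,-.1,.2,0)
cv2.imwrite("pics/tr.png",cv2.resize(I[260:380,400:560,::-1],None,fx=5,fy=5,interpolation=cv2.INTER_CUBIC))
E
```

```text
[array([110, 210,  91], dtype=uint8), array([ 68, 165,  31], dtype=uint8), array([ 11, 255,  44], dtype=uint8), array([60, 46, 94], dtype=uint8), array([ 18,  27, 112], dtype=uint8), array([ 54, 182,   7], dtype=uint8), array([ 20,  29, 107], dtype=uint8), array([15, 25, 41], dtype=uint8), array([ 11,  20, 100], dtype=uint8)]
tray (array([ 429.2, -281.8,  130. ,  202.3]), 10.0)
green (array([550.1, -68.7,  33.1]), array([550.1, -68.4]))
orange (array([556.1,  47.2,  22.2]), array([556.2,  47.4]))
pad (array([538.3, 264.7, 168.2, 247.5]), 3.8)
supply (array([378.1,  -6.5, 129.3, 123.4]), 0.3)
organiser corners [[0.735, 0.057], [0.735, -0.101], [0.64, -0.102], [0.645, 0.056]]
bowl rim pts [[0.431, -0.232], [0.432, -0.339], [0.484, -0.287], [0.378, -0.283]]
inkb cap [[0.398 0.225 0.105]] base [[0.403 0.217 0.03 ]]
t 0.1 pos [0.1815 0.5976 0.2219] op 1.0 F [ 0.5  0.1 -0.2] g 0.0
shift now-frame [-4.117 -6.04   0.228]  shift target-frame [-2.185 -6.976  0.219]  turn/4deg [-0.02 -0.   -4.22]
```

View pics/tr.png

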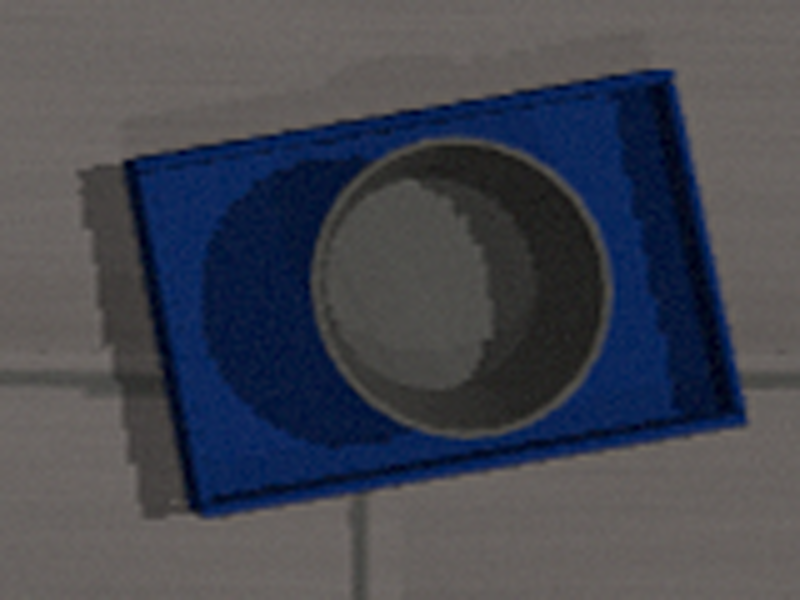

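Tray: (0.429, −0.282), yaw 10°. Bowl: (0.431, −0.286). Green cup: (0.550, −0.0685). Orange cup: (0.556, 0.047). Pad: (0.538, 0.265), yaw 3.8°. The gap runs from x 0.443 to 0.640.

Emit:
{"fn": "arm_command", "kwargs": {
  "series": [-0.3, -0.4, 0, 0, 0, -1, -0.3, -0.4, 0, 0, 0, -1, -0.3, -0.4, 0, 0, 0, -1, -0.3, -0.4, 0, 0, 0, -1, -0.25, -0.45, 0, 0, 0, -0.2, -0.25, -0.45, 0, 0, 0, 0, -0.25, -0.45, 0, 0, 0, 0, -0.25, -0.45, 0, 0, 0, 0, -0.25, -0.45, 0, 0, 0, 0, -0.25, -0.45, 0, 0, 0, 0, -0.25, -0.45, 0, 0, 0, 0, -0.25, -0.45, 0, 0, 0, 0],
  "jaw": 1,
  "newtons": 10
}}

```text
time_s: 1.6
eef_pos: [0.4682, 0.0566, 0.2226]
ee_rot: [0.002, 3.142, 0.0]
force: [0.1, 0.9, 0.1]
opening: 0.997
grip_force: 0.0
```

```bash
python3 -c "
from h import *
plan(.55,-.0685,.036,0)"
```

```text
t 1.6 pos [0.4682 0.0566 0.2226] op 0.997 F [0.1 0.9 0.1] g 0.0
shift now-frame [-0.82  -1.25   1.866]  shift target-frame [-0.818 -1.251  1.866]  turn/4deg [ 0.    0.   -0.02]
```

Emit:
{"fn": "arm_command", "kwargs": {
  "series": [-0.2, -0.3, 0.2, 0, 0, 0, -0.2, -0.3, 0.2, 0, 0, 0, -0.2, -0.3, 0.2, 0, 0, 0, -0.22, -0.35, 0.2, 0, 0, 0, 0, 0, 0, 0, 0, 0, 0, 0, 0, 0, 0, 0]
}}

```text
time_s: 2.35
eef_pos: [0.5491, -0.0665, 0.1424]
ee_rot: [-0.003, -3.14, -0.001]
force: [-0.3, 0.7, 0.4]
opening: 1.001
grip_force: 0.0
```

```bash
python3 -c "
from h import *
plan(.55,-.0685,.036,0)
c=snap('wrist','w1'); print(c['K'],c['origin'],att(c))"
```

```text
t 2.35 pos [ 0.5491 -0.0665  0.1424] op 1.001 F [-0.3  0.7  0.4] g 0.0
shift now-frame [-0.011 -0.02   1.064]  shift target-frame [-0.009 -0.02   1.064]  turn/4deg [ 0.01 -0.02 -0.03]
[[371.64829954   0.         315.96599214]
 [  0.         371.64829954 241.478723  ]
 [  0.           0.           1.        ]] [ 0.46580887 -0.06696129  0.30497278] [[ 1.07760635e-03  9.54086012e-01  2.99530833e-01]
 [ 9.99999125e-01 -1.25777965e-03  4.08721079e-04]
 [ 7.66698851e-04  2.99530130e-01 -9.54086533e-01]]
```

View pics/w1.png

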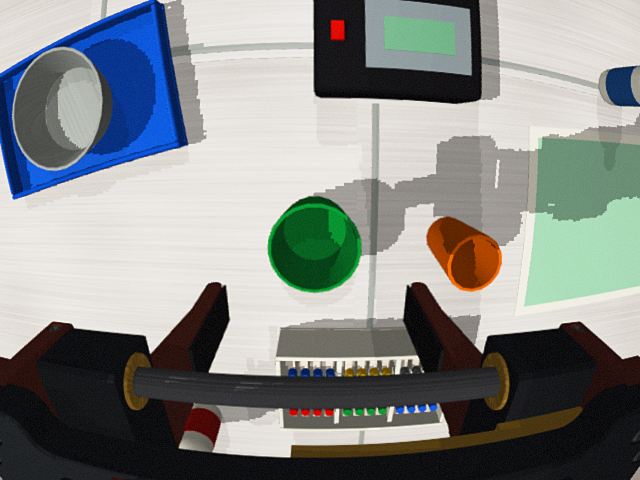

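The wrist view shows the green rim centred near (314,247), which works out to (0.5485, −0.068). That agrees with the top view, so I'll descend and grip.

Emit:
{"fn": "arm_command", "kwargs": {
  "series": [0, -0.02, 0.3, 0, 0, 0, 0, 0, 0.3, 0, 0, 0, 0, 0, 0.3, 0, 0, 0, 0, 0, 0.13, 0, 0, 0, 0, 0, 0, 0, 0, 0]
}}

```text
time_s: 3.02
eef_pos: [0.5493, -0.0682, 0.0397]
ee_rot: [-0.001, -3.141, -0.001]
force: [0.0, -1.4, 0.1]
opening: 1.0
grip_force: 0.0
```

Emit:
{"fn": "arm_command", "kwargs": {
  "series": [0, 0, 0, 0, 0, 0, 0, 0, 0, 0, 0, 0, 0, 0, 0, 0, 0, 0, 0, 0, 0, 0, 0, 0, 0, 0, 0, 0, 0, 0],
  "jaw": 0.6,
  "newtons": 10
}}

```text
time_s: 3.65
eef_pos: [0.5503, -0.0689, 0.0406]
ee_rot: [0.002, 3.14, 0.001]
force: [-1.1, 0.8, 7.3]
opening: 0.769
grip_force: 10.0
```

Emit:
{"fn": "arm_command", "kwargs": {
  "series": [0, 0, -0.1, 0, 0, 0, 0, 0, -0.3, 0, 0, 0, 0, 0, -0.3, 0, 0, 0, 0, 0, -0.3, 0, 0, 0, 0.09, -0.27, 0, 0, 0, 0, 0.1, -0.3, 0, 0, 0, 0, 0.2, -0.3, 0, 0, 0, 0, 0.2, -0.3, 0, 0, 0, 0, 0.2, -0.3, 0, 0, 0, 0, 0.2, -0.3, 0, 0, 0, 0, 0.2, -0.4, 0, 0, 0, 0, 0, 0, 0, 0, 0, 0]
}}

```text
time_s: 5.15
eef_pos: [0.4281, -0.2891, 0.1404]
ee_rot: [0.012, 3.141, -0.002]
force: [0.6, -0.6, 0.1]
opening: 0.775
grip_force: 10.0
```

Emit:
{"fn": "arm_command", "kwargs": {
  "series": [0, 0, 0, 0, 0, 0, 0, 0, 0, 0, 0, 0]
}}

```text
time_s: 5.4
eef_pos: [0.4309, -0.2846, 0.1397]
ee_rot: [-0.001, 3.141, 0.001]
force: [-0.1, -0.2, -0.7]
opening: 0.775
grip_force: 10.0
```

```bash
python3 -c "
from h import *
plan(.431,-.286,.050,0)
snap('side','s2')
c=snap('wrist','w2'); I=c['color'];J=np.load('s2.npz')['color']
cv2.imwrite('pics/c2.png',np.hstack([I[:,:400,::-1],cv2.resize(J[200:440,160:360,::-1],(400,480))]))"
```

```text
t 5.4 pos [ 0.4309 -0.2846  0.1397] op 0.775 F [-0.1 -0.2 -0.7] g 10.0
shift now-frame [-0.001 -0.015  0.897]  shift target-frame [-0.001 -0.014  0.897]  turn/4deg [0.01 0.   0.01]
```

View pics/c2.png

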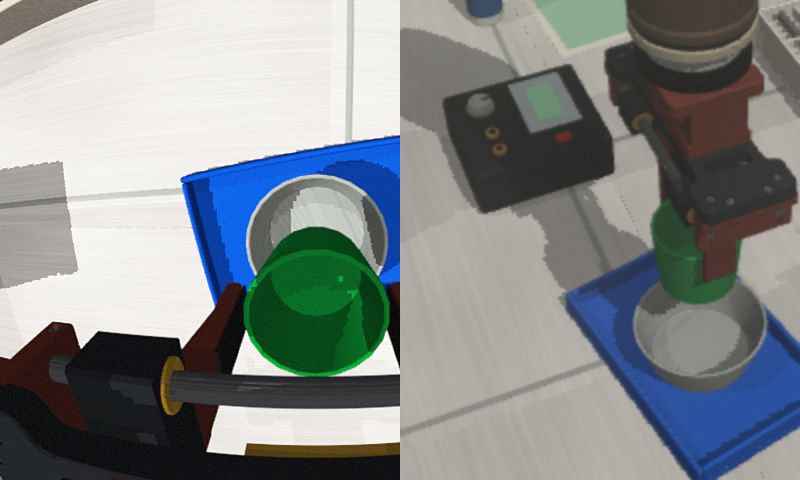

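The wrist view shows the green cup upright in the grip (rim centre about (317,312)), over the bowl. The side view confirms it is above the bowl. I'll lower it, feeling for contact.

Emit:
{"fn": "arm_command", "kwargs": {
  "series": [0, -0.01, 0.2, 0, 0, 0, 0, 0, 0.2, 0, 0, 0, 0, 0, 0.2, 0, 0, 0, 0, 0, 0.15, 0, 0, 0, 0, 0, 0.06, 0, 0, 0, 0, 0, 0.02, 0, 0, 0, 0, 0, 0, 0, 0, 0]
}}

```text
time_s: 6.38
eef_pos: [0.4304, -0.2869, 0.057]
ee_rot: [0.003, 3.141, -0.0]
force: [0.1, -0.1, -0.6]
opening: 0.78
grip_force: 10.0
```

Emit:
{"fn": "arm_command", "kwargs": {
  "series": [0, 0, 0.02, 0, 0, 0, 0, 0, 0.02, 0, 0, 0, 0, 0, 0, 0, 0, 0]
}}

```text
time_s: 6.75
eef_pos: [0.4302, -0.2868, 0.0526]
ee_rot: [-0.003, -3.142, -0.0]
force: [0.8, 0.0, -0.3]
opening: 0.774
grip_force: 10.0
```

Emit:
{"fn": "arm_command", "kwargs": {
  "series": [0, 0, 0.02, 0, 0, 0, 0, 0, 0, 0, 0, 0]
}}

```text
time_s: 7.0
eef_pos: [0.4301, -0.2867, 0.0505]
ee_rot: [-0.002, -3.141, -0.0]
force: [-0.5, -0.1, -0.3]
opening: 0.772
grip_force: 10.0
```

Emit:
{"fn": "arm_command", "kwargs": {
  "series": [0, 0, 0.02, 0, 0, 0, 0, 0, 0, 0, 0, 0]
}}

```text
time_s: 7.25
eef_pos: [0.4304, -0.2869, 0.0492]
ee_rot: [0.003, 3.141, 0.0]
force: [-1.8, 0.8, 6.2]
opening: 0.772
grip_force: 10.0
```

Contact at z ≈ 0.049, as expected, so I'll release and rise.

Emit:
{"fn": "arm_command", "kwargs": {
  "series": [0, 0, 0, 0, 0, 0, 0, 0, 0, 0, 0, 0, 0, 0, 0, 0, 0, 0, 0, 0, 0, 0, 0, 0],
  "jaw": 1
}}

```text
time_s: 7.75
eef_pos: [0.4302, -0.2868, 0.0485]
ee_rot: [-0.002, -3.141, -0.0]
force: [-0.3, 0.6, 0.1]
opening: 1.001
grip_force: 0.0
```

Emit:
{"fn": "arm_command", "kwargs": {
  "series": [0, 0, -0.1, 0, 0, 0, 0, 0, -0.3, 0, 0, 0, 0, 0, -0.3, 0, 0, 0, 0, 0, -0.3, 0, 0, 0, -0.3, 0.3, 0, 0, 0, 0, -0.3, 0.3, 0, 0, 0, 0, -0.2, 0.4, 0, 0, 0, 0, -0.2, 0.4, 0, 0, 0, 0, -0.1, 0.5, 0, 0, 0, 0, -0.1, 0.5, 0, 0, 0, 0, -0.06, 0.5, 0, 0, 0, 0, 0, 0.44, 0, 0, 0, 0]
}}

```text
time_s: 9.25
eef_pos: [0.557, 0.049, 0.1493]
ee_rot: [0.001, 3.141, 0.0]
force: [1.3, 0.1, -1.4]
opening: 1.002
grip_force: 0.0
```

Emit:
{"fn": "arm_command", "kwargs": {
  "series": [0, 0, 0, 0, 0, 0, 0, 0, 0, 0, 0, 0]
}}

```text
time_s: 9.5
eef_pos: [0.5567, 0.0462, 0.1491]
ee_rot: [0.003, 3.141, -0.001]
force: [0.2, -0.1, -0.2]
opening: 1.001
grip_force: 0.0
```

```bash
python3 -c "
from h import *
plan(.556,.0473,.055,0)
c=snap('wrist','w3');snap('top','t3');I=c['color'];J=np.load('t3.npz')['color']
print(c['origin'],att(c).round(3).tolist())
cv2.imwrite('pics/c3.png',np.hstack([I[100:400,180:580,::-1],cv2.resize(J[260:380,400:560,::-1],(400,300))]))
print('tray',rect('t3',blob(J,(105,120,40),(125,255,255),(400,250,570,380)),.022))
b=blob(J,(55,120,20),(85,255,255),(440,260,550,370));print('green',rim('t3',b,.064))
b=blob(I,(3,120,40),(18,255,255),(180,100,500,400));print(b.min(0),b.max(0))"
```

```text
t 9.5 pos [0.5567 0.0462 0.1491] op 1.001 F [ 0.2 -0.1 -0.2] g 0.0
shift now-frame [0.008 0.012 0.941]  shift target-frame [0.007 0.011 0.941]  turn/4deg [-0.01  0.01 -0.02]
[0.4732453  0.04587869 0.31156184] [[0.001, 0.954, 0.301], [1.0, -0.001, -0.001], [-0.0, 0.301, -0.954]]
tray (array([ 429.4, -281.8,  129.7,  202.3]), 10.0)
green (array([ 430.1, -282.1,   38.8]), array([ 430.8, -283.5]))
[288 205] [351 280]
```

View pics/c3.png

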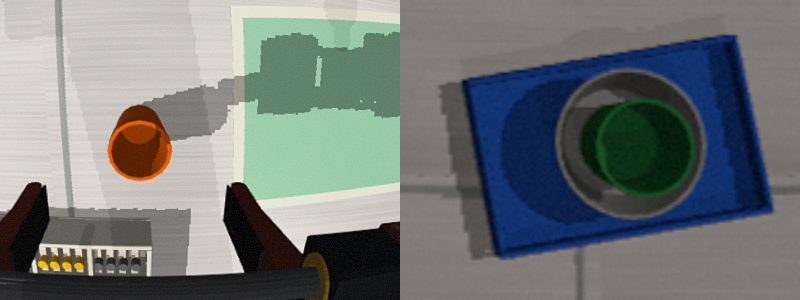

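The left crop shows the orange rim centred near image pixel (319,249), which works out to (0.555, 0.048). In the right crop the green cup stands upright in the bowl, with its rim at about pixel (498,318).

Emit:
{"fn": "arm_command", "kwargs": {
  "series": [0.01, 0.02, 0.3, 0, 0, 0, 0, 0, 0.3, 0, 0, 0, 0, 0, 0.25, 0, 0, 0, 0, 0, 0.1, 0, 0, 0, 0, 0, 0, 0, 0, 0]
}}

```text
time_s: 10.22
eef_pos: [0.5556, 0.048, 0.0535]
ee_rot: [-0.005, -3.141, 0.001]
force: [0.3, 0.1, 0.7]
opening: 1.002
grip_force: 0.0
```

Emit:
{"fn": "arm_command", "kwargs": {
  "series": [0, 0, 0, 0, 0, 0, 0, 0, 0, 0, 0, 0, 0, 0, 0, 0, 0, 0, 0, 0, 0, 0, 0, 0, 0, 0, 0, 0, 0, 0, 0, 0, 0, 0, 0, 0],
  "jaw": 0.35,
  "newtons": 10
}}

```text
time_s: 10.98
eef_pos: [0.5559, 0.049, 0.0538]
ee_rot: [0.002, 3.141, 0.0]
force: [0.5, -0.5, 1.3]
opening: 0.505
grip_force: 10.0
```

```bash
python3 -c "
from h import *
print(w('t3',[(498,318.4)],.064), w('t3',[(492.4,317.2)],.043))
plan(.4302,-.2868,.15,0)"
```

```text
[[ 0.43051652 -0.2881029   0.064     ]] [[ 0.43143988 -0.28575531  0.043     ]]
t 10.97 pos [0.5559 0.049  0.0538] op 0.505 F [ 0.5 -0.5  1.3] g 10.0
shift now-frame [ 1.251 -3.36  -0.963]  shift target-frame [ 1.257 -3.358 -0.962]  turn/4deg [ 0.    0.   -0.02]
```

Emit:
{"fn": "arm_command", "kwargs": {
  "series": [0, 0, -0.2, 0, 0, 0, 0, 0, -0.4, 0, 0, 0, 0, 0, -0.4, 0, 0, 0, 0, -0.3, -0.2, 0, 0, 0, 0.1, -0.4, 0, 0, 0, 0, 0.15, -0.45, 0, 0, 0, 0, 0.2, -0.45, 0, 0, 0, 0, 0.2, -0.45, 0, 0, 0, 0, 0.2, -0.45, 0, 0, 0, 0, 0.2, -0.45, 0, 0, 0, 0, 0.2, -0.41, 0, 0, 0, 0, 0, 0, 0, 0, 0, 0]
}}

```text
time_s: 12.48
eef_pos: [0.428, -0.2902, 0.1738]
ee_rot: [-0.012, -3.141, 0.002]
force: [0.4, 0.2, -0.1]
opening: 0.507
grip_force: 10.0
```

Emit:
{"fn": "arm_command", "kwargs": {
  "series": [0, 0, 0, 0, 0, 0, 0, 0, 0, 0, 0, 0]
}}

```text
time_s: 12.72
eef_pos: [0.4309, -0.2854, 0.1735]
ee_rot: [0.001, -3.142, -0.001]
force: [0.4, -0.0, -0.9]
opening: 0.511
grip_force: 10.0
```

```bash
python3 -c "
from h import *
plan(.4303,-.2872,.067,0)
c=snap('wrist','w4');I=c['color'];snap('side','s4');J=np.load('s4.npz')['color']
cv2.imwrite('pics/c4.png',np.hstack([I[100:460,150:550,::-1],cv2.resize(J[200:440,160:360,::-1],(300,360))]))"
```

```text
t 12.72 pos [ 0.4309 -0.2854  0.1735] op 0.511 F [ 0.4 -0.  -0.9] g 10.0
shift now-frame [ 0.006 -0.018  1.065]  shift target-frame [ 0.006 -0.018  1.065]  turn/4deg [ 0.01 -0.    0.01]
```

View pics/c4.png

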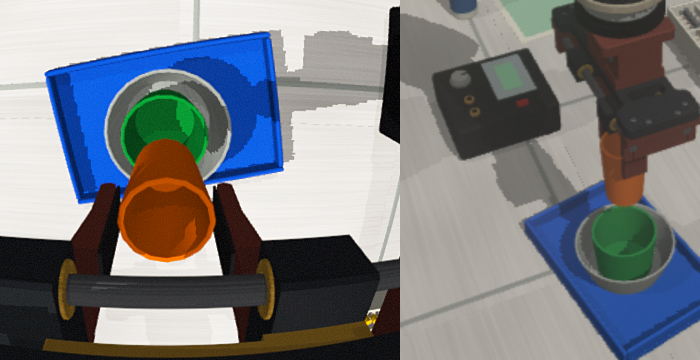

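The orange cup is upright in the grip (rim near image pixel (317,320)) and lines up above the green cup. Lowering it.

Emit:
{"fn": "arm_command", "kwargs": {
  "series": [0, -0.02, 0.2, 0, 0, 0, 0, 0, 0.25, 0, 0, 0, 0, 0, 0.25, 0, 0, 0, 0, 0, 0.2, 0, 0, 0, 0, 0, 0.06, 0, 0, 0, 0, 0, 0.03, 0, 0, 0, 0, 0, 0, 0, 0, 0]
}}

```text
time_s: 13.7
eef_pos: [0.4306, -0.2888, 0.0751]
ee_rot: [0.002, 3.141, -0.0]
force: [-0.9, 0.7, -0.5]
opening: 0.51
grip_force: 10.0
```

Emit:
{"fn": "arm_command", "kwargs": {
  "series": [0, 0, 0.02, 0, 0, 0, 0, 0, 0.01, 0, 0, 0, 0, 0, 0, 0, 0, 0]
}}

```text
time_s: 14.08
eef_pos: [0.4302, -0.2888, 0.0717]
ee_rot: [0.002, 3.141, 0.0]
force: [0.8, 0.8, -0.4]
opening: 0.506
grip_force: 10.0
```

Emit:
{"fn": "arm_command", "kwargs": {
  "series": [0, 0, 0.02, 0, 0, 0, 0, 0, 0, 0, 0, 0]
}}

```text
time_s: 14.32
eef_pos: [0.4301, -0.2888, 0.0695]
ee_rot: [-0.003, -3.141, -0.0]
force: [-0.1, 0.1, -0.7]
opening: 0.508
grip_force: 10.0
```

Emit:
{"fn": "arm_command", "kwargs": {
  "series": [0, 0, 0.02, 0, 0, 0, 0, 0, 0, 0, 0, 0]
}}

```text
time_s: 14.58
eef_pos: [0.4301, -0.2887, 0.0675]
ee_rot: [-0.002, -3.141, -0.0]
force: [0.2, -0.1, -0.4]
opening: 0.507
grip_force: 10.0
```

Emit:
{"fn": "arm_command", "kwargs": {
  "series": [0, 0, 0.01, 0, 0, 0, 0, 0, 0, 0, 0, 0]
}}

```text
time_s: 14.82
eef_pos: [0.4303, -0.2889, 0.0667]
ee_rot: [0.003, 3.141, -0.0]
force: [0.1, -0.3, 0.7]
opening: 0.509
grip_force: 10.0
```

Emit:
{"fn": "arm_command", "kwargs": {
  "series": [0, 0, 0.01, 0, 0, 0, 0, 0, 0, 0, 0, 0]
}}

```text
time_s: 15.08
eef_pos: [0.4305, -0.2893, 0.0664]
ee_rot: [0.003, 3.14, -0.001]
force: [-0.8, 0.6, 7.9]
opening: 0.51
grip_force: 10.0
```

Emit:
{"fn": "arm_command", "kwargs": {
  "series": [0, 0, 0, 0, 0, 0, 0, 0, 0, 0, 0, 0, 0, 0, 0, 0, 0, 0, 0, 0, 0, 0, 0, 0],
  "jaw": 1
}}

```text
time_s: 15.58
eef_pos: [0.4302, -0.2887, 0.0655]
ee_rot: [-0.002, -3.141, -0.0]
force: [0.4, -0.8, -0.5]
opening: 0.922
grip_force: 0.0
```

Emit:
{"fn": "arm_command", "kwargs": {
  "series": [0, 0, -0.1, 0, 0, 0, 0, 0, -0.3, 0, 0, 0, 0, 0, -0.4, 0, 0, 0, -0.08, -0.4, -0.2, 0, 0, 0, -0.08, -0.49, 0, 0, 0, 0, 0, 0, 0, 0, 0, -0.9, 0, 0, 0, 0, 0, -0.8, 0, 0, 0, 0, 0, -0.8, 0, 0, 0, 0, 0, 0, 0, 0, 0, 0, 0, 0]
}}

```text
time_s: 16.82
eef_pos: [0.4461, -0.3779, 0.166]
ee_rot: [-0.269, 3.13, -0.0]
force: [0.8, 0.1, 0.5]
opening: 0.997
grip_force: 0.0
```

Emit:
{"fn": "arm_command", "kwargs": {
  "series": [0, 0, 0, 0, 0, 0, 0, 0, 0, 0, 0, 0, 0, 0, 0, 0, 0, 0, 0, 0, 0, 0, 0, 0],
  "jaw": 0.25
}}

```text
time_s: 17.32
eef_pos: [0.4461, -0.3778, 0.1656]
ee_rot: [0.271, -3.13, -0.0]
force: [-0.4, 0.1, -0.8]
opening: 0.581
grip_force: 0.0
```

```bash
python3 -c "
from h import *
plan(.4463,-.3778,.011,10)
c=snap('wrist','w5');snap('top','t5');I=c['color'];J=np.load('t5.npz')['color']
print(c['origin'],att(c).round(3).tolist())
print('tray',rect('t5',blob(J,(105,120,40),(125,255,255),(400,250,570,380)),.022))
cv2.imwrite('pics/c5.png',np.hstack([I[:,120:600,::-1],cv2.resize(J[200:440,400:560,::-1],(320,480))]))"
```

```text
t 17.32 pos [ 0.4461 -0.3778  0.1656] op 0.581 F [-0.4  0.1 -0.8] g 0.0
shift now-frame [-0.003 -0.     1.546]  shift target-frame [-0.002 -0.     1.546]  turn/4deg [ 0.   -0.   -0.02]
[ 0.36386714 -0.39266716  0.32810083] [[-0.173, 0.939, 0.296], [0.985, 0.165, 0.052], [0.001, 0.301, -0.954]]
tray (array([ 429.2, -281.9,  130. ,  202.3]), 10.0)
```

View pics/c5.png

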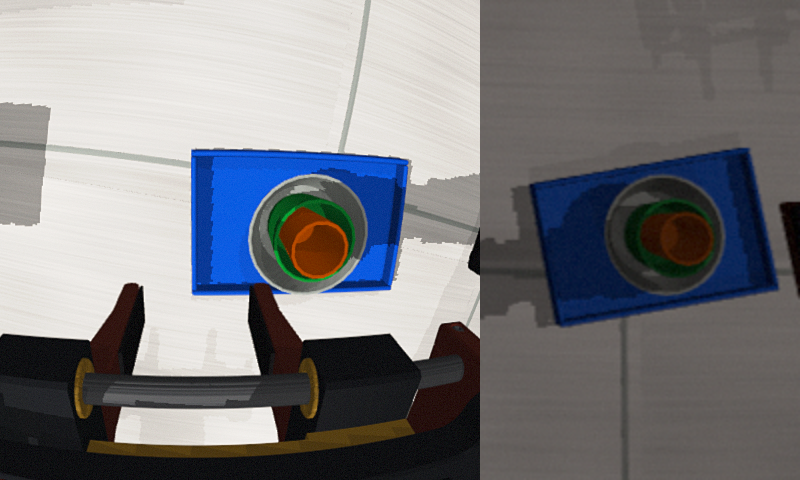

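The nest is complete: the orange cup sits inside the green cup, inside the bowl. The tray's near end wall is at image column ~315, centred between the fingers, so I'll descend to grip it.

Emit:
{"fn": "arm_command", "kwargs": {
  "series": [0, 0, 0.2, 0, 0, 0, 0, 0, 0.2, 0, 0, 0, 0, 0, 0.2, 0, 0, 0, 0, 0, 0.2, 0, 0, 0, 0, 0, 0.2, 0, 0, 0, 0, 0, 0.2, 0, 0, 0, 0, 0, 0.2, 0, 0, 0, 0, 0, 0.1, 0, 0, 0, 0, 0, 0.04, 0, 0, 0, 0, 0, 0, 0, 0, 0]
}}

```text
time_s: 18.68
eef_pos: [0.4461, -0.378, 0.0118]
ee_rot: [-0.271, 3.13, -0.0]
force: [0.2, -0.1, 0.6]
opening: 0.252
grip_force: 0.0
```

Emit:
{"fn": "arm_command", "kwargs": {
  "series": [0, 0, 0, 0, 0, 0, 0, 0, 0, 0, 0, 0, 0, 0, 0, 0, 0, 0, 0, 0, 0, 0, 0, 0, 0, 0, 0, 0, 0, 0],
  "jaw": 0,
  "newtons": 25
}}

```text
time_s: 19.3
eef_pos: [0.4465, -0.3785, 0.0122]
ee_rot: [-0.271, 3.129, -0.002]
force: [0.2, -1.9, 5.7]
opening: 0.049
grip_force: 25.0
```

```bash
python3 -c "
from h import *
plan(.4463,-.3778,.011,10)
J=snap('top','t6')['color']
print('tray',rect('t6',blob(J,(105,120,40),(125,255,255),(400,250,570,380)),.022))
a=np.radians(3.8)
for c in((.538,-.23),(.538,.265)):
  plan(c[0]+.0975*np.sin(a),c[1]-.0975*np.cos(a),.0118,3.8)"
```

```text
t 19.3 pos [ 0.4465 -0.3785  0.0122] op 0.049 F [ 0.2 -1.9  5.7] g 25.0
shift now-frame [0.001 0.007 0.012]  shift target-frame [0.    0.007 0.012]  turn/4deg [-0.02  0.01 -0.02]
tray (array([ 429.2, -280.7,  129.5,  202.4]), 10.0)
t 19.35 pos [ 0.4465 -0.3785  0.0122] op 0.049 F [ 0.  -1.3  4.2] g 25.0
shift now-frame [-1.053  0.336  0.004]  shift target-frame [-1.012  0.446  0.004]  turn/4deg [-0.02  0.01  1.53]
t 19.35 pos [ 0.4465 -0.3785  0.0122] op 0.049 F [ 0.  -1.3  4.2] g 25.0
shift now-frame [-1.904  5.212 -0.   ]  shift target-frame [-1.340e+00  5.385e+00  4.000e-03]  turn/4deg [-0.02  0.01  1.53]
```

Emit:
{"fn": "arm_command", "kwargs": {
  "series": [-0.04, 0.02, 0, 0, 0, 0.06, -0.09, 0.035, 0, 0, 0, 0.14, -0.09, 0.035, 0, 0, 0, 0.14, -0.09, 0.035, 0, 0, 0, 0.14, -0.09, 0.035, 0, 0, 0, 0.14, -0.09, 0.035, 0, 0, 0, 0.14, -0.09, 0.035, 0, 0, 0, 0.14, -0.09, 0.035, 0, 0, 0, 0.14, -0.09, 0.035, 0, 0, 0, 0.14, -0.09, 0.035, 0, 0, 0, 0.14, -0.09, 0.035, 0, 0, 0, 0.14, -0.09, 0.035, 0, 0, 0, 0.07]
}}

```text
time_s: 20.85
eef_pos: [0.5408, -0.327, 0.0122]
ee_rot: [0.102, -3.136, 0.002]
force: [-7.3, -3.2, 10.6]
opening: 0.09
grip_force: 29.4
```

Emit:
{"fn": "arm_command", "kwargs": {
  "series": [0, 0, 0, 0, 0, 0, 0, 0, 0, 0, 0, 0]
}}

```text
time_s: 21.1
eef_pos: [0.5425, -0.3257, 0.0122]
ee_rot: [0.105, -3.139, 0.001]
force: [-3.2, -0.6, 7.7]
opening: 0.081
grip_force: 27.7
```

```bash
cat > chk.py <<'E'
from h import *
import sys
n,u0,v0,u1,v1=sys.argv[1],*map(int,sys.argv[2:6])
J=snap('top',n)['color']
print('tray',rect(n,blob(J,(105,120,40),(125,255,255),(u0,v0,u1,v1)),.022))
print('orange',rim(n,blob(J,(3,120,40),(18,255,255),(u0,v0,u1,v1)),.083))
a=np.radians(3.8)
plan(.538+.0975*np.sin(a),.265-.0975*np.cos(a),.0118,3.8)
E
python3 chk.py t7 380 180 570 360
```

```text
tray (array([ 515.2, -230.9,  128.7,  201.2]), 15.5)
orange (array([ 516.8, -230.8,   26.7]), array([ 516.8, -230.3]))
t 21.15 pos [ 0.5425 -0.3257  0.0122] op 0.086 F [-3.3 -1.4  8.8] g 27.7
shift now-frame [-3.490e-01  4.922e+00  1.000e-03]  shift target-frame [-3.460e-01  4.922e+00  4.000e-03]  turn/4deg [-0.01 -0.01  0.01]
```

The tray twisted in the grip: tray yaw is 15.5° against the tool's 3.8°. I'll ease the downward pressure and grip harder so it realigns.

Emit:
{"fn": "arm_command", "kwargs": {
  "series": [0, 0, -0.01, 0, 0, 0, 0, 0, 0, 0, 0, 0, 0, 0, 0, 0, 0, 0, 0, 0, 0, 0, 0, 0],
  "newtons": 55
}}

```text
time_s: 21.65
eef_pos: [0.5431, -0.3248, 0.0123]
ee_rot: [0.104, -3.139, -0.001]
force: [-0.5, 0.2, -1.7]
opening: 0.054
grip_force: 55.0
```

```bash
python3 chk.py t8 380 180 570 360
```

```text
tray (array([ 535.1, -226.5,  128.7,  201.3]), 3.9)
orange (array([ 536.6, -226.6,   27.1]), array([ 536.1, -226.8]))
t 21.7 pos [ 0.5432 -0.3248  0.0123] op 0.049 F [-0.4  0.4 -1.8] g 54.9
shift now-frame [-0.339  4.913  0.007]  shift target-frame [-0.339  4.913  0.005]  turn/4deg [ 0.01 -0.01 -0.  ]
```

Realigned to 3.9°, with the tray at (0.535, −0.2265). Sliding it through the gap.

Emit:
{"fn": "arm_command", "kwargs": {
  "series": [0, 0.04, 0, 0, 0, 0, -0.006, 0.08, 0, 0, 0, 0, -0.007, 0.1, 0, 0, 0, 0, -0.007, 0.1, 0, 0, 0, 0, -0.007, 0.1, 0, 0, 0, 0, -0.007, 0.1, 0, 0, 0, 0, -0.007, 0.1, 0, 0, 0, 0, -0.007, 0.1, 0, 0, 0, 0, -0.007, 0.1, 0, 0, 0, 0, -0.007, 0.1, 0, 0, 0, 0, -0.007, 0.08, 0, 0, 0, 0, -0.006, 0.04, 0, 0, 0, 0]
}}

```text
time_s: 23.2
eef_pos: [0.544, -0.2201, 0.0126]
ee_rot: [0.105, -3.14, -0.0]
force: [0.2, -1.7, -3.5]
opening: 0.052
grip_force: 54.8
```

```bash
python3 chk.py t9 280 198 570 330
```

```text
tray (array([ 535.6, -123.3,  128.8,  199.1]), 4.2)
orange (array([ 537.3, -124.8,   24.1]), array([ 536.5, -123.6]))
t 23.25 pos [ 0.544  -0.2197  0.0126] op 0.051 F [-0.   0.1 -2.9] g 54.8
shift now-frame [-0.264  3.865  0.01 ]  shift target-frame [-0.261  3.865  0.008]  turn/4deg [ 0.01 -0.    0.01]
```

Emit:
{"fn": "arm_command", "kwargs": {
  "series": [-0.004, 0.06, 0.005, 0, 0, 0, -0.009, 0.12, 0, 0, 0, 0, -0.009, 0.14, 0, 0, 0, 0, -0.009, 0.14, 0, 0, 0, 0, -0.009, 0.14, 0, 0, 0, 0, -0.009, 0.14, 0, 0, 0, 0, -0.009, 0.14, 0, 0, 0, 0, -0.009, 0.14, 0, 0, 0, 0, -0.009, 0.14, 0, 0, 0, 0, -0.009, 0.14, 0, 0, 0, 0, -0.009, 0.14, 0, 0, 0, 0, -0.009, 0.12, 0, 0, 0, 0]
}}

```text
time_s: 24.75
eef_pos: [0.5439, -0.0637, 0.0122]
ee_rot: [-0.104, 3.14, -0.0]
force: [-0.5, -5.3, 0.7]
opening: 0.05
grip_force: 54.8
```

Emit:
{"fn": "arm_command", "kwargs": {
  "series": [-0.009, 0.14, 0, 0, 0, 0, -0.009, 0.14, 0, 0, 0, 0, -0.009, 0.14, 0, 0, 0, 0, -0.009, 0.14, 0, 0, 0, 0, -0.009, 0.14, 0, 0, 0, 0, -0.009, 0.14, 0, 0, 0, 0, -0.009, 0.14, 0, 0, 0, 0, -0.009, 0.14, 0, 0, 0, 0, -0.009, 0.14, 0, 0, 0, 0, -0.009, 0.14, 0, 0, 0, 0, -0.006, 0.1, 0, 0, 0, 0, 0, 0.05, 0, 0, 0, 0]
}}

```text
time_s: 26.25
eef_pos: [0.5429, 0.0915, 0.0122]
ee_rot: [0.105, -3.14, 0.0]
force: [0.1, -4.8, 2.3]
opening: 0.054
grip_force: 54.9
```

```bash
python3 chk.py t10 100 205 400 330
```

```text
tray (array([530.2, 262.8, 129.1,  48. ]), 1.9)
orange (array([522.9,  56.9,   6.1]), array([522.1,  55.8]))
t 26.3 pos [0.5429 0.0921 0.0122] op 0.05 F [ 0.3 -3.7  2.6] g 54.9
shift now-frame [-0.066  0.753  0.004]  shift target-frame [-0.065  0.754  0.004]  turn/4deg [ 0.   -0.    0.01]
```

Emit:
{"fn": "arm_command", "kwargs": {
  "series": [-0.012, 0.1, 0, 0, 0, 0, -0.012, 0.12, 0, 0, 0, 0, -0.012, 0.12, 0, 0, 0, 0, -0.012, 0.12, 0, 0, 0, 0, -0.012, 0.12, 0, 0, 0, 0, -0.012, 0.1, 0, 0, 0, 0, -0.012, 0.06, 0, 0, 0, 0, 0, 0.02, 0, 0, 0, 0, 0, 0, 0, 0, 0, 0]
}}

```text
time_s: 27.42
eef_pos: [0.5461, 0.1672, 0.0122]
ee_rot: [0.104, -3.139, 0.001]
force: [-0.1, -5.1, 3.8]
opening: 0.05
grip_force: 54.8
```

```bash
python3 chk.py t11 60 190 330 330; python3 -c "
from h import *
J=snap('side','s11')['color'];T=np.load('t11.npz')['color']
cv2.imwrite('pics/c11.png',np.hstack([cv2.resize(T[150:390,60:360,::-1],(420,336)),cv2.resize(J[100:340,120:390,::-1],(378,336))]))"
```

```text
tray (array([499.2, 174.9,  38.2,  34.6]), 0.3)
orange (array([556.6, 147.5,  36.9]), array([556.2, 151.6]))
t 27.48 pos [0.5461 0.1672 0.0122] op 0.05 F [-0.7 -4.7  4.4] g 54.8
shift now-frame [0.016 0.006 0.004]  shift target-frame [0.016 0.006 0.004]  turn/4deg [-0.   -0.01 -0.  ]
```

View pics/c11.png

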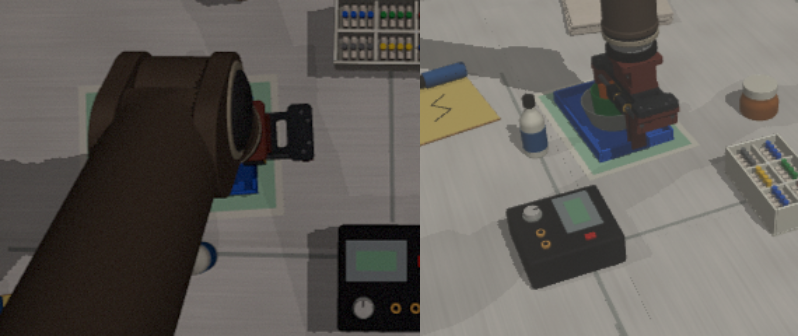

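The tray is on the pad inside the white border, and ink_b and the jar are undisturbed. I'll open the jaw partway, rise, and back off for a clear view.

Emit:
{"fn": "arm_command", "kwargs": {
  "series": [0, 0, 0, 0, 0, 0, 0, 0, 0, 0, 0, 0, 0, 0, 0, 0, 0, 0, 0, 0, 0, 0, 0, 0],
  "jaw": 0.22
}}

```text
time_s: 28.02
eef_pos: [0.5464, 0.1676, 0.0121]
ee_rot: [0.104, -3.14, -0.0]
force: [0.1, -0.5, -0.6]
opening: 0.221
grip_force: 0.0
```

Emit:
{"fn": "arm_command", "kwargs": {
  "series": [0, 0, -0.1, 0, 0, 0, 0, 0, -0.2, 0, 0, 0, 0, 0, -0.3, 0, 0, 0, 0, 0, -0.4, 0, 0, 0, 0, 0, -0.4, 0, 0, 0, 0, -0.4, -0.2, 0, 0, 0, 0, -0.5, 0, 0, 0, 0, 0, -0.5, 0, 0, 0, 0, 0, -0.5, 0, 0, 0, 0, 0, -0.5, 0, 0, 0, 0, 0, -0.5, 0, 0, 0, 0, 0, 0, 0, 0, 0, 0]
}}

```text
time_s: 29.52
eef_pos: [0.5652, -0.1276, 0.1741]
ee_rot: [-0.092, 3.138, -0.003]
force: [-0.2, 0.3, 0.1]
opening: 0.221
grip_force: 0.0
```

```bash
python3 chk.py t12 60 190 280 330; python3 -c "
from h import *
J=snap('side','s12')['color'];T=np.load('t12.npz')['color']
p=lambda q:w('t12',q,.001)[:,:2].round(3)
cv2.imwrite('pics/c12.png',np.hstack([cv2.resize(T[180:360,60:300,::-1],(480,360)),cv2.resize(J[100:300,150:320,::-1],(306,360))]))"
```

```text
tray (array([538. , 261.3, 129.3, 201.3]), 4.3)
orange (array([537.4, 252.9,  27.2]), array([539.1, 253.1]))
t 29.57 pos [ 0.5655 -0.1245  0.1736] op 0.214 F [-0.4  0.7  0.3] g 0.0
shift now-frame [0.032 2.931 1.616]  shift target-frame [0.016 2.93  1.618]  turn/4deg [-0.01  0.02 -0.07]
```

View pics/c12.png

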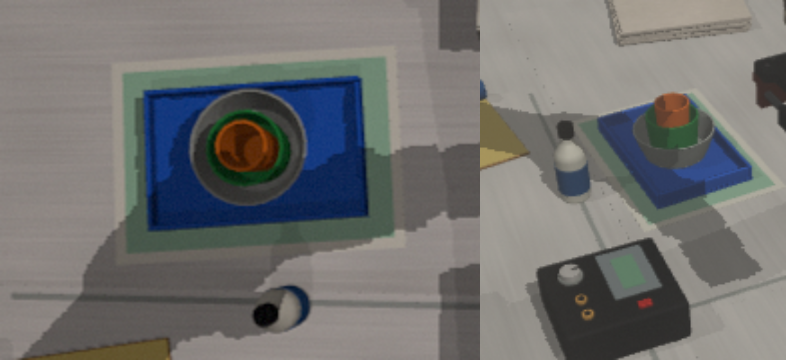

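The tray lies squarely within the pad (centre about 3 mm off, yaw about 0.5° off) with the cups nested upright and the gripper clear. Handing in.

```bash
python3 -c "
from rig import bot
print(bot.hand_in())"
```

```text
the job is handed in; nothing more can be done
None
```

The job is done and handed in at about 30 s: the cups are nested in the bowl, the tray lies squarely on the pad (about 3 mm and 0.5° off), and the gripper has let go and is clear, though the hand-in call returned no verdict.

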